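# Load the slide holder under the viewing stage's spring clip

## Task

Load the blue slide holder into the grey viewing stage: with one fingertip press the red paddle down so that the spring clip's nose is lifted, and, while keeping it held down, push the holder by its upright tab with the other fingertip along the lane beneath the nose until it is fully home against the end stop. Then let the paddle up so that the clip clamps the holder, and move clear. Only press and push: do not lift or tip the holder, and leave the other things on the bench where they are.

Things in the scene. Friction and masses are not known exactly. Their poses are not given: they have to be found in the camera images.
- stage: Grey light box fixed to the bench; place and yaw differ each run. Origin on the bench under the lane's middle line; x along the lane in the pushing direction (away from the robot), y left towards the red paddle. Body x -150..60, y -38..46, 40 mm high. On top a 53 mm wide lane between rails 6 mm high. Three dark bearings, tops 60 mm above the bench, at y 32..44 mm, x -120, -35, 42 mm.
- stop (a point): Middle of the foot of the dark end stop's face, at the lane's level: stage x +35, y 0, 40 mm above the bench; the stop is 10 mm high. The holder is fully home when its leading face touches it: holder origin 42 mm before it, at stage x -7, y 0 mm.
- clip (a joint): Angle (rad) of the rocking spring clip about an axle along the stage's x at y 38 mm, 54 mm above the bench. 0: at rest, nose down; grows as the paddle is pressed and the nose rises; stop at 0.40. Spring return: about 4.5 N on the paddle's middle at 0.25, 6.5 N at 0.40. At 0 it blocks the holder, which cannot wedge it up; above 0.20 the holder passes freely. Let down on the holder: near 0.15.
- paddle (a point): Top face of the red paddle (part of the clip, moves with it), mid-length, 30 mm from the axle; at rest stage x -99, y 68, 61 mm above the bench. Paddle: x -152..-46, y 42..87 mm, same effect anywhere along x; a fingertip can slide along it. Slopes up outwards 0.15 rad at rest, level at clip 0.15. A fingertip centred on y 68 and lowered to 50.5..53 mm above the bench holds the clip near 0.25..0.38.
- nose (a point): Middle of the underside of the clip's steel nose (moves with the clip; 12 mm in x, 10 mm in y); at rest stage x 16, y 0 mm, 2 mm above the lane's floor.
- holder: Blue plastic slide holder, loose in the lane: plate 84 (x) x 50 (y) x 8 mm with a glass slide and yellow sample, about 80 g. Origin: centre of its underside; x along the lane to the stop. At its rear (x -42..-36 mm) an upright tab 44 mm wide, top 28 mm above the underside; push its rear face. It starts 31 to 57 mm short of home, its leading edge 6 to 32 mm short of the nose.
- spare: Grey spare slide holder of the same form lying on the bench left of the stage: not to be touched. Origin: centre of its underside.
- beaker: Glass beaker, 64 mm across, 85 mm high, right of the stage. Bystander. Origin: centre of its underside.
- jar: White sample jar with red lid, 56 mm across, 65 mm high, right of the stage. Bystander. Origin: centre of its underside.
- timer: White bench timer with dark display, 62 mm high, 60 mm wide, left of the stage. Bystander. Origin: centre of its underside.
- cylinder: Clear measuring cylinder with blue rings, 175 mm high, foot 68 mm across, far left. Bystander. Origin: centre of its underside.
- mortar: White ceramic mortar bowl, 110 mm across, 60 mm high, far right. Bystander. Origin: centre of its underside.
- spoon: Spoon, 170 mm long, lying far left, handle towards the robot. Bystander.

How it is judged:
By the outcome, as a careful person would: the job done as asked, in the order asked, and still so for the second after the job is handed in, with the robot touching nothing.
It also fails if it takes over 42 s, if anything falls off the work surface, if the arm or the gripper's body presses on something with over 40 N, if the wrist force passes 120 N, or if a joint passes its speed limit or range.

## Robot

A 6-joint arm with a two-finger parallel gripper is mounted at the origin on the work surface. World frame = base frame: x ahead of the robot, y to its left, z up, the work surface at z = 0. Lengths are in m, angles in rad, forces in N, time in s.
With the tool pointing down it reaches from about 0.425 to 1.125 m from the base axis. Payload 14.9 kg.
Tool frame: the origin (TCP) lies at the very end of the fingers, on their centre line; the grasp point (between the pads) lies 19 mm behind it (grip_point_offset is the distance from the TCP to the grasp point, in m); z points along the fingers, y is the line along which they close (so a half turn about z gives the same grasp; the last joint's range is limited). The gripper opens to 91 mm and grips with 3 to 60 N. Pads are 32 mm wide; open, the fingers measure 118 mm over their backs; the gripper's body (76 mm by 178 mm) begins 60 mm behind the grasp point.
Start: joints at [-1.367, 0.379, 1.734, -0, 1.028, -0.033], TCP at [0.164, -0.68, 0.214] pointing down, gripper open.
Joint ranges: [-2.77, 2.77], [-0.74, 2.19], [0, 2.66], [-1.06, 4.2], [0.31, 2.87], [-3.08, 3.08]. Speed limits (rad/s): [1.89, 1.89, 2.39, 3.14, 3.14, 3.14].

## Interface

Orientations are given as a unit quaternion [x, y, z, w].
In Python, from cell import * gives the robot as it stands.
- The arm moves only by the shell command python3 -m jog 'ROWS' [OPENING] [FORCE]. ROWS is text: rows parted by semicolons, each of 6 numbers parted by spaces: the shift along the world's x, y, z normalised to -1 to 1, where 1 is 400 mm, then the turn, a rotation vector about the world's x, y, z normalised to -1 to 1, where 1 is 30 degrees. A call has 1 to 20 rows; each row is the pose to reach, as a shift and turn from the pose commanded when the call began; what a row does not reach only later rows make up. A row lasts 1/12 s, in which the tool goes at most 41.7 mm and 7.16 degrees, less where a joint would pass 70% of its speed; a pose out of reach is approached as far as the arm can. A call with a number of a shift or a turn outside -1 to 1 is refused whole. A call with a gripper value outside its range is refused whole. OPENING is the gripper's target within -1 to 1 (shut at 1, half-way at 0, fully open at -1), set as the call begins (- or left out, the last holds). The fingers move at their own pace and stop on an object; FORCE is the grip in N (left out, the last holds). Time passes only in rows, so rows that repeat a pose let the fingers close. It gives the time, the measured TCP pose, the force, the opening and the grip force at its end, in the units of the state.
- state(): the state, without advancing time (a new reading comes with each control period).
- capture(name): name is "scene" or "top" or "wrist"; returns (picture, depth): 480x640x3 uint8, blue, green, red; 480x640 float32, m along the optical axis (not along the pixel's ray), 0 where there is no reading.
- camera_info(name): a dict with "vertical_fov" (degrees; the focal length in pixels is half the picture's height over the tangent of half this angle, whatever the lens; pixels are square), "cx", "cy" (the principal point, pixels), "eye" and "attitude" of the camera in the world. Camera axes: x right, y down, z forward; pixel columns grow to the right and rows downward; lengths in m; the calibration is good to about 2 mm. A picture is of the moment at which its call begins: read the wrist's pose just before it. camera_info takes no time and is no camera call; for the wrist camera it gives the pose at the moment of the call.
- job_done(): hands the job in; it is judged then, once.
The state is a dict: "time": time; "joints": joint angles; "qvel": joint speeds; "joint_efforts": joint torques, N m; "position": TCP position; "tool_rot": TCP orientation; "ft_force": force on the tool from outside, world axes, zero at the start; "wrist_torque": the same for the moment, N m; "finger_gap": finger opening in m; "gripper_force": force on a finger pad.
Only numpy, scipy, OpenCV 4.12 (cv2) and the standard library are available. Lean on these libraries where they do the work, as an engineer would, in place of code of your own. Each camera call takes 0.05 s, during which the arm holds its last target. There are 200 camera calls.

## Working session

There is one attempt and no reset: what is moved stays moved. The work goes in short steps, Python scripts to look and compute and a shell command to move; the robot and the scene stay as the last step left them, time stands still between calls to the robot, and variables do not carry over. Pictures are saved under pics/ and viewed, at most 10 in all, crops included, and the job is handed in when it is done.

```bash
mkdir -p pics; ls
python3 - <<'E'
from cell import *
import cv2
for n in("scene","top"):
    p,d=capture(n); cv2.imwrite(f"pics/{n}0.png",p); import numpy as np; np.save(f"pics/{n}0d.npy",d); print(n,camera_info(n))
print(state())
E
```

```text
pics
scene {'vertical_fov': 54.12431032398668, 'cx': 321.2050888218802, 'cy': 239.9727491562966, 'eye': array([1.2017742 , 0.5758538 , 0.93903672]), 'attitude': array([ 0.35841224,  0.85485569, -0.34422981, -0.1492255 ])}
top {'vertical_fov': 55.282529498864506, 'cx': 321.6670703674825, 'cy': 244.39632912638325, 'eye': array([ 0.47530557, -0.01514436,  1.13560226]), 'attitude': array([ 0.71619683, -0.69590223,  0.03855124, -0.03599967])}
{'time': 0.1, 'joints': array([-1.36732417e+00,  3.79388910e-01,  1.73471850e+00, -1.28956043e-06,
        1.02852401e+00, -3.33000458e-02]), 'qvel': array([-4.98300465e-05, -1.44522095e-03, -9.60992986e-04, -7.89697145e-04,
       -1.59858541e-04, -1.24841951e-03]), 'joint_efforts': array([-5.37807518e-04, -7.65035892e+01, -4.35292983e+01,  6.51740609e-02,
        3.97880108e-02,  2.22172275e-05]), 'position': array([ 0.16411682, -0.68011482,  0.21333285]), 'tool_rot': array([ 9.93000373e-01,  1.18110073e-01, -4.46892229e-05, -5.17459108e-04]), 'ft_force': array([-0.6098996 ,  0.46278799,  0.41502579]), 'wrist_torque': array([ 0.02755187, -0.03649952, -0.01067111]), 'gripper_force': 0.0, 'finger_gap': 0.09106947631908828}
```

View pics/top0.png

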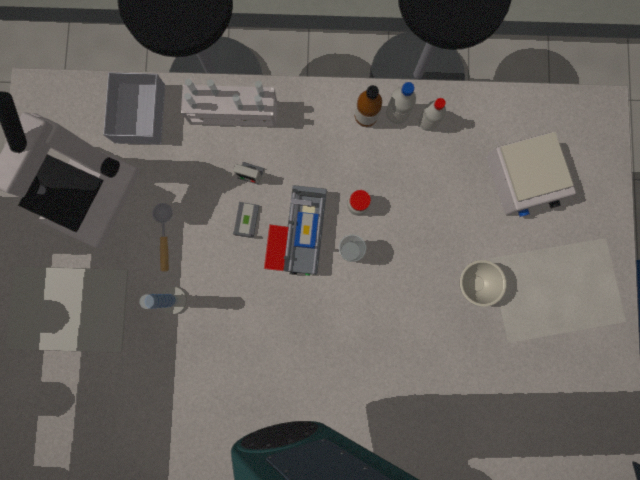

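View pics/scene0.png

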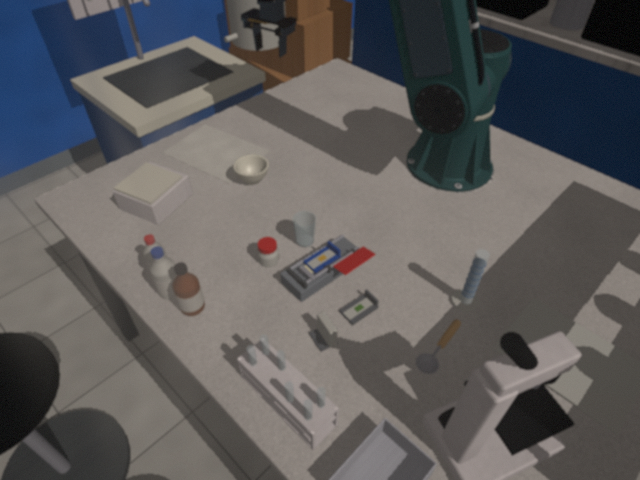

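Top view: the grey stage is around (305,230), with the red paddle at (277,248) and the blue holder at (308,228). The spare is at (246,219), the timer at (249,172), the jar at (360,202) and the beaker at (352,249). The scene view agrees, with the stage at (325,265). Next I measure the coarse pose from the colour masks.

```bash
cat > h.py <<'E'
import numpy as np, cv2
from scipy.spatial.transform import Rotation as R
def ray(ci,uv):
    f=240/np.tan(np.radians(ci["vertical_fov"])/2); uv=np.atleast_2d(uv).astype(float)
    d=np.c_[(uv[:,0]-ci["cx"])/f,(uv[:,1]-ci["cy"])/f,np.ones(len(uv))]
    return R.from_quat(ci["attitude"]).apply(d)
def onplane(ci,uv,z):
    d=ray(ci,uv); return ci["eye"]+d*((z-ci["eye"][2])/d[:,2])[:,None]
def bydepth(ci,uv,dep):
    return ci["eye"]+ray(ci,uv)*np.atleast_1d(dep)[:,None]
def mask(p,col):
    b,g,r=[p[...,i].astype(int) for i in range(3)]
    m={"red":(r>90)&(g<60)&(b<60),"blue":(b>90)&(r<80)&(b>g+40)}[col].astype(np.uint8)
    n,l,s,c=cv2.connectedComponentsWithStats(m); return l,s,c
def tri(c1,u1,c2,u2):
    a,b=ray(c1,u1)[0],ray(c2,u2)[0]; s=np.linalg.lstsq(np.c_[a,-b],c2["eye"]-c1["eye"],rcond=None)[0]
    p,q=c1["eye"]+a*s[0],c2["eye"]+b*s[1]; return (p+q)/2,np.linalg.norm(p-q)
E
python3 - <<'E'
from cell import *
from h import *
T={}
for n,(u0,v0,u1,v1) in dict(top=(255,180,335,280),scene=(270,230,385,300)).items():
    ci=camera_info(n); p=cv2.imread(f"pics/{n}0.png"); d=np.load(f"pics/{n}0d.npy")
    for c,z in(("red",.061),("blue",.048)):
        l,s,ce=mask(p,c)
        for i in range(1,len(s)):
            if s[i,4]>60 and u0<ce[i][0]<u1 and v0<ce[i][1]<v1:
                v,u=np.nonzero(l==i); P=bydepth(ci,np.c_[u,v],d[v,u])
                r=cv2.minAreaRect(onplane(ci,np.c_[u,v],z)[:,:2].astype(np.float32)*1000)
                print(n,c,s[i],ce[i].round(1),np.median(P,0).round(4),r); T[n,c]=ce[i]
for c in("red","blue"): print(c,tri(camera_info("top"),T["top",c],camera_info("scene"),T["scene",c]))
E
```

```text
top red [265 225  23  45 822] [276.  247.4] [0.5787 0.0896 0.0604] ((579.5599365234375, 89.28947448730469), (45.13478088378906, 103.9631118774414), 85.67334747314453)
top blue [294 212  24  36 315] [305.6 230.7] [0.6218 0.0263 0.0488] ((625.5877685546875, 21.463668823242188), (48.73710250854492, 81.10552215576172), 85.32210540771484)
scene red [334 248  39  26 441] [353.2 260.4] [0.5829 0.0937 0.0609] ((581.7999267578125, 93.31536865234375), (38.34273910522461, 104.41492462158203), 86.47479248046875)
red (array([0.57919632, 0.09050833, 0.05562449]), np.float64(0.00044464537598078624))Traceback (most recent call last):
  File "<stdin>", line 13, in <module>
KeyError: ('scene', 'blue')
```

```bash
R1='0.7 0.8 0.2 0 0 -0.3'; python3 -m jog '0.7 0.8 0.2 0 0 -0.3;0.7 0.8 0.2 0 0 -0.3;0.7 0.8 0.2 0 0 -0.3;0.7 0.8 0.2 0 0 -0.3;0.7 0.8 0.2 0 0 -0.3;0.7 0.8 0.2 0 0 -0.3;0.7 0.8 0.2 0 0 -0.3;0.7 0.8 0.2 0 0 -0.3;0.7 0.8 0.2 0 0 -0.3;0.7 0.8 0.2 0 0 -0.3;0.7 0.8 0.2 0 0 -0.3;0.7 0.8 0.2 0 0 -0.3;0.7 0.8 0.2 0 0 -0.3;0.7 0.8 0.2 0 0 -0.3' -0.2
```

```text
time: 1.27
position: [0.4437, -0.3608, 0.2935]
tool_rot: [0.999, 0.04, -0.0, -0.0]
ft_force: [0.4, -0.4, 0.9]
finger_gap: 0.0545
gripper_force: 0.0
```

```bash
python3 -m jog '0.29 1 0 0 0 -0.3;0.29 1 0 0 0 -0.3;0.29 1 0 0 0 -0.3;0.29 1 0 0 0 -0.3;0.29 1 0 0 0 -0.3;0.29 1 0 0 0 -0.3;0.29 1 0 0 0 -0.3;0.29 1 0 0 0 -0.3;0.29 1 0 0 0 -0.3;0.29 1 0 0 0 -0.3;0.29 1 0 0 0 -0.3;0.29 1 0 0 0 -0.3;0.29 1 0 0 0 -0.3;0.29 1 0 0 0 -0.3'
python3 - <<'E'
from cell import *
from h import *
import pickle
ci=camera_info("wrist"); p,d=capture("wrist"); cv2.imwrite("pics/w1.png",p); pickle.dump((ci,p,d),open("w1.pkl","wb")); print(ci)
E
```

```text
time: 2.43
position: [0.5599, 0.0379, 0.2936]
tool_rot: [0.999, -0.04, -0.0, 0.0]
ft_force: [-0.1, -0.5, -0.8]
finger_gap: 0.055
gripper_force: 0.0
{'vertical_fov': 61.3809825518055, 'cx': 315.34770294835454, 'cy': 239.36109328780822, 'eye': array([0.63916577, 0.03163773, 0.46371988]), 'attitude': array([-0.67187213,  0.72678194,  0.10439271, -0.0973551 ])}
```

View pics/w1.png

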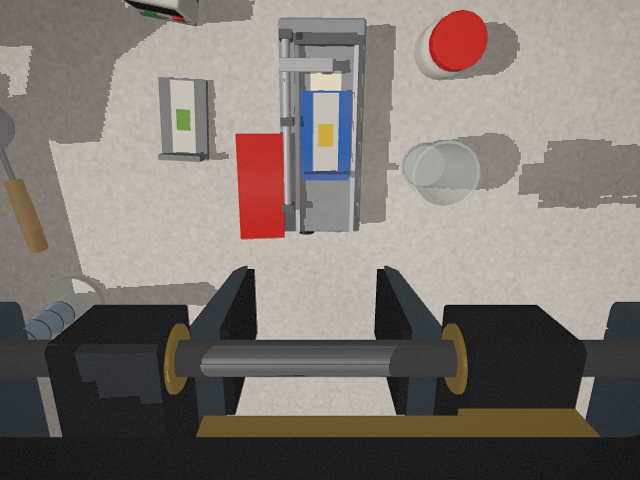

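Wrist view: red paddle (236..284, 134..238), blue holder (302..352, 91..179) with its tab at rows 172–179, nose arm at (310,65), end stop near (322,38). The fingers are at the bottom and the lane is clear. Now I compute the stage frame.

```bash
cat > m.py <<'E'
import pickle,sys
from h import *
ci,p,d=pickle.load(open(sys.argv[1],"rb"))
T=pickle.load(open("w1.pkl","rb"))
l,s,c=mask(p,"red"); 
i=max((i for i in range(1,len(s)) if c[i][0]<360),key=lambda i:s[i,4])
v,u=np.nonzero(l==i); r=cv2.minAreaRect(onplane(ci,np.c_[u,v],.0605)[:,:2].astype(np.float32)*1000)
P=bydepth(ci,np.c_[u,v],d[v,u]); print("red",c[i].round(1),r,"z",np.percentile(P[:,2],[5,50,95]).round(4))
bx=cv2.boxPoints(r); e=[bx[1]-bx[0],bx[2]-bx[1]]; e=max(e,key=np.linalg.norm); e=e*np.sign(e[0]); yaw=np.arctan2(e[1],e[0])
ex=np.array([np.cos(yaw),np.sin(yaw)]); ey=np.array([-ex[1],ex[0]])
# paddle centre at stage x -99, y 64.5
O=np.array(r[0])-ex*-99-ey*64.5; print("yaw deg",np.degrees(yaw),"origin",O)
S=lambda P:np.c_[(P[:,:2]*1000-O)@ex,(P[:,:2]*1000-O)@ey,P[:,2]*1000]
l,s,c=mask(p,"blue"); i=max((i for i in range(1,len(s)) if 250<c[i][0]<400),key=lambda i:s[i,4])
v,u=np.nonzero(l==i); Q=S(bydepth(ci,np.c_[u,v],d[v,u])); t=Q[Q[:,2]>62]; b=Q[(Q[:,2]>44)&(Q[:,2]<52)]
for n,q in(("tab",t),("plate",b)): print(n,len(q),"stage x,y,z 2/50/98%",np.percentile(q,[2,50,98],axis=0).round(1).tolist())
# grey stage top: heights near 46 (rails), 40 floor
v,u=np.nonzero(d>0); k=(u>270)&(u<375)&(v<240); Q=S(bydepth(ci,np.c_[u[k],v[k]],d[v[k],u[k]]))
q=Q[(Q[:,2]>36)]; q=q[(q[:,1]>-60)&(q[:,1]<50)]; print("stage all",np.percentile(q,[.5,99.5],axis=0).round(1).tolist())
q=Q[(Q[:,2]>43.5)&(Q[:,2]<47.5)&(abs(Q[:,1])>26)&(Q[:,1]<0)]; print("right rail",np.percentile(q,[2,50,98],axis=0).round(1).tolist())
q=Q[(Q[:,2]>38)&(abs(Q[:,1])<25)&(Q[:,0]>25)];print("stop",np.percentile(q,[2,50,98],axis=0).round(1).tolist())
W=lambda x,y:(O+ex*x+ey*y).round(1)
print("TCP for (-125,34)",W(-125,34),"push dir",ex.round(4))
E
python3 m.py w1.pkl
```

```text
red [260.3 184.8] ((578.60791015625, 90.84689331054688), (45.639129638671875, 104.54512786865234), 85.5114517211914) z [0.0561 0.0595 0.063 ]
yaw deg -4.4885488 origin [672.2565155   18.79699087]
tab 273 stage x,y,z 2/50/98% [[-89.3, -20.7, 65.7], [-86.3, 1.3, 67.4], [-34.0, 20.8, 463.7]]
plate 1970 stage x,y,z 2/50/98% [[-83.8, -24.7, 45.7], [-43.3, -6.4, 47.4], [-6.8, 24.0, 49.1]]
stage all [[-148.7, -37.6, 37.0], [58.0, 49.1, 67.7]]
right rail [[-145.3, -30.7, 43.8], [-49.2, -28.6, 45.4], [31.8, -26.5, 47.0]]
stop [[25.5, -24.0, 38.3], [40.2, -0.3, 40.1], [57.8, 24.0, 50.8]]
TCP for (-125,34) [550.3  62.5] push dir [ 0.9969 -0.0783]
```

```bash
python3 -m jog '-0.016 0.061 -0.1 0 0 0;-0.016 0.061 -0.2 0 0 0;-0.016 0.061 -0.3 0 0 0;-0.016 0.061 -0.4 0 0 0;-0.016 0.061 -0.47 0 0 0;-0.016 0.061 -0.52 0 0 0;-0.016 0.061 -0.52 0 0 0;-0.016 0.061 -0.52 0 0 0;-0.016 0.061 -0.52 0 0 0'
python3 - <<'E'
from cell import *
from h import *
import pickle
print(state()["position"],state()["ft_force"])
ci=camera_info("wrist"); p,d=capture("wrist"); cv2.imwrite("pics/w2.png",p); pickle.dump((ci,p,d),open("w2.pkl","wb"))
E
python3 m.py w2.pkl
```

```text
time: 3.23
position: [0.5547, 0.0633, 0.0874]
tool_rot: [0.999, -0.039, 0.001, -0.0]
ft_force: [-0.5, -0.7, 0.1]
finger_gap: 0.0544
gripper_force: 0.0
[0.55471675 0.06329505 0.08736323] [-0.45305357 -0.65803164  0.10162903]
red [262.2 253.8] ((566.4771118164062, 92.45588684082031), (45.441497802734375, 78.48603820800781), 85.60580444335938) z [0.0562 0.0588 0.0628]
yaw deg -4.3941913 origin [660.24424601  20.56030798]
tab 17 stage x,y,z 2/50/98% [[-29.4, 34.3, 257.6], [-29.4, 34.3, 257.6], [-29.4, 34.3, 257.6]]
plate 4224 stage x,y,z 2/50/98% [[-49.5, -24.9, 45.9], [-11.2, 15.6, 47.4], [5.7, 23.9, 48.8]]
stage all [[-92.0, 3.9, 37.3], [25.5, 49.6, 67.9]]Traceback (most recent call last):
  File "m.py", line 20, in <module>
    q=Q[(Q[:,2]>43.5)&(Q[:,2]<47.5)&(abs(Q[:,1])>26)&(Q[:,1]<0)]; print("right rail",np.percentile(q,[2,50,98],axis=0).round(1).tolist())
                                                                                     ~~~~~~~~~~~~~^^^^^^^^^^^^^^^^^^^^
    return _quantile_unchecked(
        a, q, axis, out, overwrite_input, method, keepdims, weights)
    return _ureduce(a,
                    func=_quantile_ureduce_func,
    ...<5 lines>...
                    overwrite_input=overwrite_input,
                    method=method)
    r = func(a, **kwargs)
    result = _quantile(arr,
                       quantiles=q,
    ...<2 lines>...
                       out=out,
                       weights=wgt)
    slices_having_nans = np.isnan(arr[-1, ...])
                                  ~~~^^^^^^^^^
IndexError: index -1 is out of bounds for axis 0 with size 0
```

View pics/w2.png

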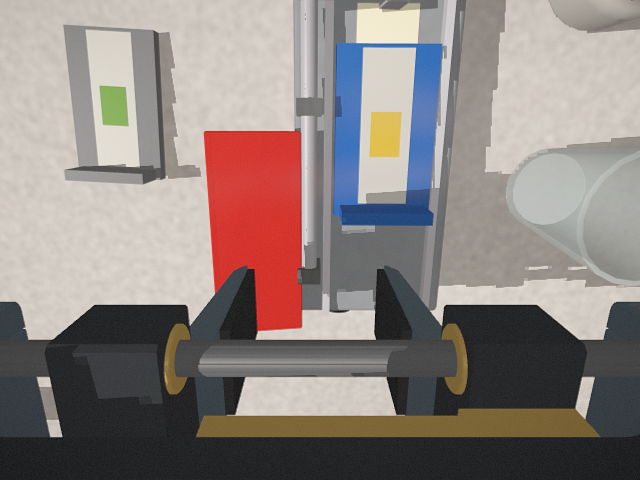

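Close view: the left finger is above the red paddle. The right finger is in the lane behind the blue tab (rear face about (387,220)), clear of both rails. The plate's front edge agrees with the first look to 0.5 mm. The red mask lost its brighter front part here, so I keep the first stage frame. Now I press the paddle.

```bash
python3 -m jog '0 0 -0.03 0 0 0;0 0 -0.05 0 0 0;0 0 -0.06 0 0 0;0 0 -0.07 0 0 0;0 0 -0.08 0 0 0;0 0 -0.084 0 0 0;0 0 -0.084 0 0 0;0 0 -0.084 0 0 0'
python3 - <<'E'
from cell import *
from h import *
import pickle
ci=camera_info("wrist"); s=state(); print(s["position"],s["ft_force"],s["wrist_torque"]); p,d=capture("wrist"); cv2.imwrite("pics/w3.png",p); pickle.dump((ci,p,d),open("w3.pkl","wb"))
th=np.radians(-4.49);ex=np.array([np.cos(th),np.sin(th)]);ey=np.array([-ex[1],ex[0]]);O=np.array([672.26,18.8])
q=s["position"][:2]*1000-O; print("tcp stage",q@ex,q@ey)
# nose arm height: bright steel above lane
v,u=np.nonzero(d>0);P=bydepth(ci,np.c_[u,v],d[v,u])*1000;Q=np.c_[(P[:,:2]-O)@ex,(P[:,:2]-O)@ey,P[:,2]]
k=(Q[:,2]>62)&(abs(Q[:,1])<22)&(Q[:,0]>-110)&(Q[:,0]<-50)&(Q[:,2]<72); print("tab",k.sum(),np.percentile(Q[k],[2,50,98],axis=0).round(1))
E
```

```text
time: 3.95
position: [0.5538, 0.0641, 0.0523]
tool_rot: [0.999, -0.039, -0.0, -0.0]
ft_force: [-2.2, 1.6, 6.1]
finger_gap: 0.0548
gripper_force: 3.0
[0.55376281 0.0640511  0.0522848 ] [-2.18569242  1.56424727  6.10295601] [0.49770175 0.46403612 0.05413072]
tcp stage -121.67601035547347 35.83566542350435
tab 2196 [[-106.2  -20.8   62.5]
 [ -86.7    1.9   67.3]
 [ -83.7   21.    70.4]]
```

View pics/w3.png

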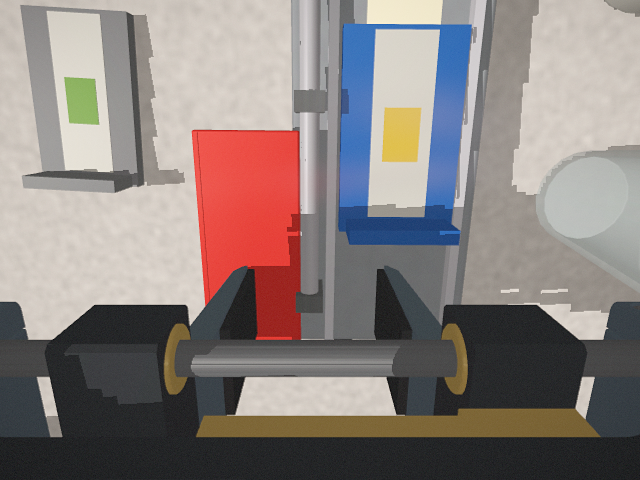

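Paddle held: 6 N at a tip height of 52.3 mm, with the right finger behind the blue tab (rear face near (405,238)). Now I push about 50 mm along the lane, with the last few millimetres left for small, force-checked steps.

```bash
python3 -m jog '0.0075 -0.003 -0.001 0 0 0;0.015 -0.005 -0.001 0 0 0;0.0225 -0.006 -0.001 0 0 0;0.03 -0.006 -0.001 0 0 0;0.035 -0.0065 -0.001 0 0 0;0.04 -0.007 -0.001 0 0 0;0.045 -0.0073 -0.001 0 0 0;0.05 -0.0077 -0.001 0 0 0;0.0575 -0.0083 -0.001 0 0 0;0.065 -0.009 -0.001 0 0 0;0.0725 -0.0095 -0.001 0 0 0;0.08 -0.01 -0.001 0 0 0;0.0875 -0.0107 -0.001 0 0 0;0.095 -0.0113 -0.001 0 0 0;0.1 -0.0117 -0.001 0 0 0;0.105 -0.012 -0.001 0 0 0;0.11 -0.0123 -0.001 0 0 0;0.115 -0.0127 -0.001 0 0 0;0.12 -0.0132 -0.001 0 0 0;0.125 -0.0135 -0.001 0 0 0'
cat > st.py <<'E'
from cell import *
from h import *
s=state()
th=np.radians(-4.49);ex=np.array([np.cos(th),np.sin(th)]);ey=np.array([-ex[1],ex[0]]);O=np.array([672.26,18.8])
q=s["position"][:2]*1000-O; f=s["ft_force"]; print("tcp stage",q@ex,q@ey,s["position"][2]*1000,"f along",f[:2]@ex,f[:2]@ey,f[2],s["gripper_force"])
E
python3 st.py
```

```text
time: 5.67
position: [0.6031, 0.0586, 0.0518]
tool_rot: [0.999, -0.039, -0.001, 0.0]
ft_force: [-6.5, 0.9, 6.8]
finger_gap: 0.055
gripper_force: 3.8
tcp stage -72.08772143429951 34.29715113150405 51.78002850654821 f along -6.595976901098506 0.3984736497981323 6.841489699252561 3.847873213235289
```

```bash
python3 -m jog '0.0025 -0.0002 0 0 0 0;0.005 -0.0004 0 0 0 0;0.005 -0.0004 0 0 0 0'; python3 st.py
python3 - <<'E'
from cell import *
from h import *
import pickle
ci=camera_info("wrist"); p,d=capture("wrist"); cv2.imwrite("pics/w4.png",p); pickle.dump((ci,p,d),open("w4.pkl","wb"))
E
```

```text
time: 5.92
position: [0.6052, 0.0585, 0.0518]
tool_rot: [0.999, -0.039, -0.001, 0.0]
ft_force: [-5.4, 1.7, 6.9]
finger_gap: 0.0547
gripper_force: 3.4
tcp stage -69.93269429254337 34.302463523109815 51.79608390569184 f along -5.497123745130394 1.3204409660761574 6.877582712711009 3.440536216367036
```

View pics/w4.png

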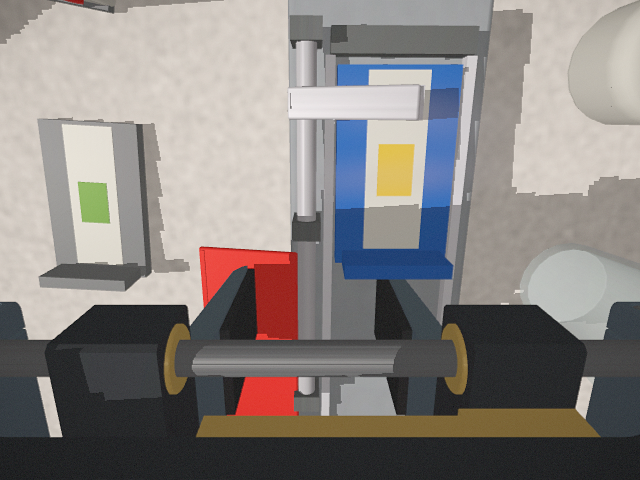

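The holder is now under the raised nose arm (at (355,102)). Its leading edge is at row 66 and the stop's foot at about row 56, so a few millimetres remain. I continue gently.

```bash
python3 -m jog '0.0025 -0.0002 0 0 0 0;0.005 -0.0004 0 0 0 0;0.0065 -0.0005 0 0 0 0;0.0065 -0.0005 0 0 0 0'; python3 st.py;python3 -m jog '0.0015 -0.0001 0 0 0 0;0.0025 -0.0002 0 0 0 0;0.0025 -0.0002 0 0 0 0'; python3 st.py
```

```text
time: 6.3
position: [0.6078, 0.0583, 0.0518]
tool_rot: [0.999, -0.039, -0.001, 0.0]
ft_force: [-5.3, 1.5, 6.8]
finger_gap: 0.0547
gripper_force: 3.4
tcp stage -67.34264094242805 34.296317561904985 51.79362644684674 f along -5.3590035850138396 1.1285252092966798 6.760720090464576 3.4362489287741482
time: 6.55
position: [0.6087, 0.0582, 0.0518]
tool_rot: [0.999, -0.039, -0.001, 0.0]
ft_force: [-5.9, 1.3, 6.2]
finger_gap: 0.0546
gripper_force: 3.6
tcp stage -66.49249390055607 34.29726005092282 51.796419899780304 f along -5.983733359105168 0.8593088768019148 6.225909309852602 3.57574172783643
```

```bash
python3 -m jog '0.0015 -0.0001 0 0 0 0;0.0025 -0.0002 0 0 0 0;0.0025 -0.0002 0 0 0 0'; python3 st.py
```

```text
time: 6.8
position: [0.6088, 0.0582, 0.0517]
tool_rot: [0.999, -0.039, -0.002, 0.0]
ft_force: [-10.5, 2.4, 10.0]
finger_gap: 0.055
gripper_force: 6.6
tcp stage -66.30965045754037 34.2814585979531 51.67241626754716 f along -10.69468898699173 1.594258595961492 9.953764137705505 6.556215898599476
```

The tool stalled and the force rose, so the holder seems to have reached the stop. I check the image before releasing.

Run:
```python
from cell import *
from h import *
ci=camera_info("wrist"); p,d=capture("wrist"); 
cv2.imwrite("pics/w5.png",cv2.resize(p[10:140,270:500],None,fx=3.4,fy=3.4,interpolation=cv2.INTER_NEAREST))
th=np.radians(-4.49);ex=np.array([np.cos(th),np.sin(th)]);ey=np.array([-ex[1],ex[0]]);O=np.array([672.26,18.8])
S=lambda P:((P[:,:2]*1000-O)@np.c_[ex,ey])
l,s,c=mask(p,"blue");i=1+np.argmax(s[1:,4]);v,u=np.nonzero(l==i);q=S(onplane(ci,np.c_[u,v],.048));print("blue front at z48",np.percentile(q[:,0],[99,99.8]))
```

```text
blue front at z48 [-16.50888903 -15.20182085]
```

View pics/w5.png

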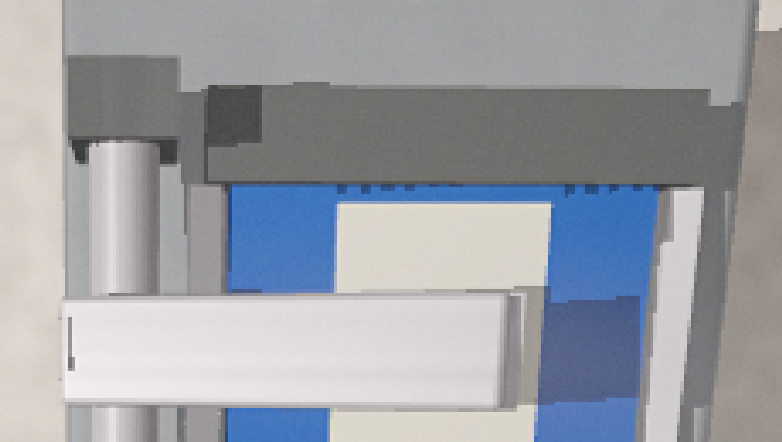

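The crop shows the blue leading edge meeting the stop along its full width (crop row ~185). The nose is above the plate at (290,350). I back off 6 mm with the paddle still held, then let it up slowly and rise.

```bash
python3 -m jog '-0.004 0.0003 0 0 0 0;-0.008 0.0006 0 0 0 0;-0.015 0.0012 0 0 0 0;-0.015 0.0012 0.003 0 0 0;-0.015 0.0012 0.007 0 0 0;-0.015 0.0012 0.011 0 0 0;-0.015 0.0012 0.016 0 0 0;-0.015 0.0012 0.022 0 0 0;-0.015 0.0012 0.03 0 0 0;-0.015 0.0012 0.05 0 0 0;-0.015 0.0012 0.1 0 0 0;-0.015 0.0012 0.2 0 0 0;-0.015 0.0012 0.3 0 0 0;-0.015 0.0012 0.4 0 0 0;-0.015 0.0012 0.4 0 0 0;-0.015 0.0012 0.4 0 0 0'
python3 - <<'E'
from cell import *
from h import *
import pickle
ci=camera_info("wrist"); p,d=capture("wrist"); cv2.imwrite("pics/w6.png",p)
print(state()["ft_force"])
E
```

```text
time: 8.18
position: [0.6056, 0.0585, 0.2149]
tool_rot: [0.999, -0.039, 0.002, -0.0]
ft_force: [-0.4, 0.3, 0.2]
finger_gap: 0.0546
gripper_force: 0.0
[-0.7399255   0.36745123 -0.52138631]
```

View pics/w6.png

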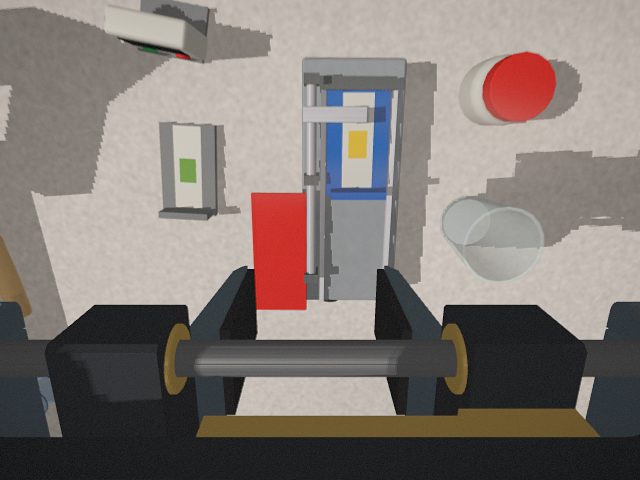

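The robot is clear. The holder's leading edge (row ~90) is against the stop, the nose rests on the plate at (345,114), and the paddle is released. The spare, beaker, jar and timer look undisturbed. I hand the job in.

```bash
python3 -c "
from cell import *
print(job_done())"
```

```text
the job is handed in; nothing more can be done
None
```

The blue holder is home against the end stop with the clip let down on it and the arm clear at about 8.2 s; the last picture shows the spare, beaker, jar and timer undisturbed, and the job is handed in.

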